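# Weigh the brass counterweight on the sprung hook scale

### The arm

A 6-joint arm with a two-finger parallel gripper is mounted at the origin on a cart in front of the work surface, level with it; the furniture and walls round the work are solid. World frame = base frame: x ahead of the robot, y to its left, z up, the work surface at z = 0. Lengths are in m, angles in rad, forces in N, time in s.
With the tool pointing down it reaches from about 0.275 to 0.75 m from the base axis. Payload 10.2 kg.
Tool frame: the origin (TCP) lies midway between the tips of the shut fingers; the grasp point (between the pads) lies 19 mm behind it (env.hold_point_z is the distance from the TCP to the grasp point, in m); z points along the fingers, y is the line along which they close (so a half turn about z gives the same grasp; the last joint's range is limited). The gripper opens to 85 mm and grips with 20 to 120 N. Pads are 22 mm wide; open, the fingers measure 114 mm over their backs; the gripper's body (76 mm by 85 mm) begins 54 mm behind the grasp point. The pads swing forward as they close: fully open they stand 13 mm farther back than shut.
Start: joints at [0.929, 0.313, 1.498, -0, 1.331, -0.223], TCP at [0.214, 0.48, 0.231] pointing down, gripper open.
Joint ranges: [-2.94, 2.94], [-0.97, 2.17], [0.19, 2.56], [-1.23, 4.37], [0.02, 3.11], [-2.88, 2.88]. Speed limits (rad/s): [2.39, 2.39, 3.01, 3.14, 3.14, 3.14].

### API

Orientations are given as a unit quaternion [x, y, z, w].
In Python, from bench import env, kinematics, monitor, eyes, job gives the robot as it stands. The module is installed in compiled form; this text tells all that it offers. Calls block until the motion is done:
- env.reach(position, orientation): joint-space move of the TCP to a pose.
- env.movel(position, velocity=0.15, frame=None, guard=None): straight line of the TCP; frame=None keeps the orientation; velocity is the mean speed in m/s. With guard (N) it stops when the force on the tool has changed by that much, and returns True; else False.
- env.set_joints(angles): joint-space move.
- env.release() and env.close_gripper(effort=None): open the fingers fully, or close them until they stop; effort is the grip in N (None keeps the last).
- env.hold(seconds).
- kinematics.ik(position, orientation): joint angles nearest the present ones, or None.
- monitor.sense(): the state.
- eyes.grab_frame(name): name is "scene" or "side" or "wrist"; returns a dict with "frame" (400x640x3 uint8, red, green, blue), "mtx" (3x3 intrinsics, pixels), "k1" (the pictures are not rectified: a ray, as slopes to the right and down, at radius r is drawn at 1 + k1 r^2 times it, then the intrinsics apply), "view" (4x4, takes a point from world to camera coordinates). Camera axes: x right, y down, z forward; pixel columns grow to the right and rows downward; lengths in m; the calibration is good to about 2 mm. A picture is of the moment at which its call begins. There is no depth.
A pose or a line that the arm cannot do raises env.MotionError and nothing moves.
- job.hand_in(): hands the job in; it is judged then, once.
The state is a dict: "clock": time; "joints": joint angles; "qvel": joint speeds; "joint_efforts": joint torques, N m; "position": TCP position; "ee_rot": TCP orientation; "contact_force": force on the tool from outside, world axes, zero at the start; "ft_torque": the same for the moment, N m; "finger_gap": opening from 0.0 (shut) to 1.0 (fully open); "gripper_force": force on a finger pad.
Only numpy, scipy, OpenCV 4.12 (cv2) and the standard library are available. Lean on these libraries where they do the work, as an engineer would, in place of code of your own. Each camera call takes 0.05 s, during which the arm holds its last target. There are 200 camera calls.

### The job

Weigh the brass counterweight: pick it up by its black lug and hang it by its bail on the hook of the blue spring scale. Lower it with the hook, at no more than 3 cm a second, until the spring carries the whole weight, neither less nor more, and only then let go and move clear, so that the hook never drops, jumps up or is pushed to its stop, and the counterweight is left hanging free and still. Be gentle with the scale and leave everything else on the bench where it is.

Things in the scene. Friction and masses are not known exactly. Their poses are not given: they have to be found in the camera images.
- brass: the brass (yellow) counterweight: turned round body 44 mm across and 46 mm high standing on the mat, over it a steel wire bail of 8 mm wire, on top of the bail a black upright flat grip lug; 128 mm high in all, z up, origin under the middle of its foot; its mass is not known, between 0.25 and 0.88 kg
- brass_grip (a point): middle of the gripping part of the brass counterweight's black lug, 111 mm above its foot. The lug is 12 mm thick along this frame's y (close the fingers along y), 24 mm wide along x, and reaches from 17 mm above to 23 mm below this point, where the bail's wire begins: fingertips must stay no more than 20 mm below this point
- brass_eye (a point): top of the bail's opening (underside of its wire) on the brass counterweight, 31 mm below brass_grip on its axis; here the hook bears. The opening looks along this frame's x, both ways alike; it is 25 mm wide along y and goes 34 mm down to the body. The wire falls about 17 degrees to both sides, so it centres itself
- scale: the fixed spring scale: grey foot 150 x 120 x 12 mm, blue column 36 x 52 mm and 256 mm high with a slot in its face; origin on the bench under the column's middle; the hook reaches out along this frame's -x. Yaw varies
- hook_seat (a point): where the bail must hang: top of the hook's 8 mm rod, mid of its 16 mm flat trough, 194 mm above the bench at rest; moves with the hook. +x points along the rod to the column, 150 mm away. Toward -x the open tip rises to 13 mm above this point and ends 22 mm in front; toward +x the neck is 10 mm above it. Thread the bail from -x over the tip, then lower it; nothing is above the hook
- hook (a joint): how far the hook is pulled down, m: 0 empty, 0.095 at its lower stop. The spring gives way 8.3 mm for each newton (120 N/m), lightly damped; the counterweight pulls it down 20 to 72 mm
- alu: the aluminium (silver) counterweight: turned round body 44 mm across and 46 mm high standing on the mat, over it a steel wire bail of 8 mm wire, on top of the bail a black upright flat grip lug; 128 mm high in all, z up, origin under the middle of its foot; a bystander of the same shape that stays where it stands
- gooseneck_lamp: fixed desk lamp on the right of the mat, foot at the origin; its bent neck and low shade stand 0.15 to 0.2 m nearer the robot (about x 0.5, y -0.47) and must be gone round, by a path over or inside them
- caliper: caliper lying on the mat, 216 mm long, bystander
- scriber: thin steel scriber, 98 mm long, bystander
- spanner1: double open-end spanner, 185 mm long, bystander
- tape2: roll of grey tape, 48 mm across, bystander
- box_spanner1: tubular box spanner, 170 mm long, bystander
- marker_green: black and green marker, 128 mm long, bystander
There are look-alikes about, which are no part of the job. What is shaped like the brass but turquoise is not meant.

How it is judged:
By the outcome, as a careful person would: the job done as asked, in the order asked, and still so for the second after the job is handed in, with the robot touching nothing.
It also fails if it takes over 53 s, if anything falls off the work surface, if the arm or the gripper's body presses on something with over 40 N, if the wrist force passes 120 N, or if a joint passes its speed limit or range.

## Working session

There is one attempt and no reset: what is moved stays moved. The work goes in short steps, each a Python script; the robot and the scene stay as the last script left them, time stands still between calls to the robot, and variables do not carry over. Pictures are saved under pics/ and viewed, at most 12 in all, crops included, and the job is handed in when it is done.

```bash
mkdir -p pics; ls; python3 - <<'E'
from bench import env,kinematics,monitor,eyes,job
import cv2,numpy as np
for n in("scene","side"):
    d=eyes.grab_frame(n); cv2.imwrite(f"pics/{n}0.png",d["frame"][:,:,::-1]); print(n,d["mtx"].tolist(),d["k1"],np.round(d["view"],4).tolist())
s=monitor.sense(); print(s["clock"],s["contact_force"],s["ee_rot"],env.hold_point_z)
E
```

```text
pics
scene [[431.59172925258747, 0.0, 317.78057598417524], [0.0, 431.59172925258747, 204.8726691619892], [0.0, 0.0, 1.0]] -0.10536265727973557 [[0.7767, -0.6298, -0.0029, -0.4779], [-0.2857, -0.3483, -0.8928, 0.284], [0.5613, 0.6943, -0.4504, 1.0308], [0.0, 0.0, 0.0, 1.0]]
side [[509.02588888137296, 0.0, 317.54066612969564], [0.0, 509.02588888137296, 201.70451197833614], [0.0, 0.0, 1.0]] 0.00013856766612544403 [[-0.8511, -0.525, 0.0022, 0.4648], [-0.2136, 0.3424, -0.915, 0.2764], [0.4796, -0.7792, -0.4035, 1.2826], [0.0, 0.0, 0.0, 1.0]]
0.1 [ 0.01428226  0.90315136 -0.29622588] [ 2.07876530e-01  9.78154898e-01 -5.41864936e-04 -2.25424550e-04] 0.0187
```

View pics/scene0.png

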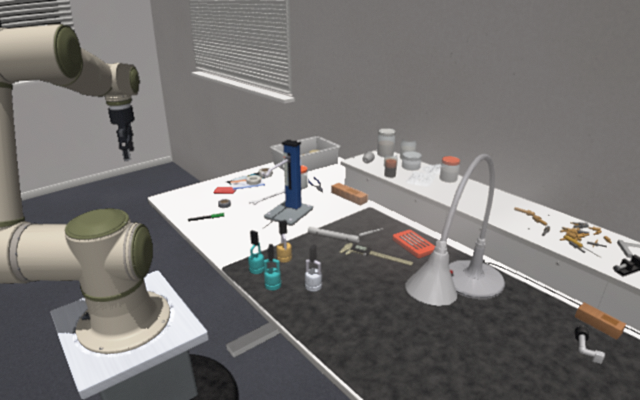

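View pics/side0.png

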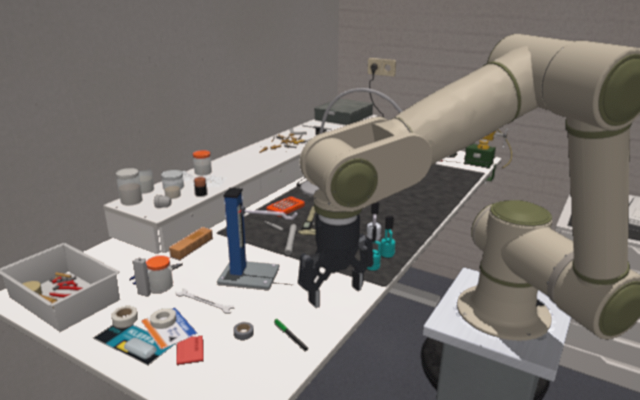

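The scene picture shows the brass candidate at (285,250), turquoise look-alikes at (257,260) and (272,275), the aluminium at (314,277) and the blue scale at (292,180). By its yellow body, the brass is the one at (285,250). In the side picture the arm hides it. I'll check it in a close crop.

```bash
cat > h.py <<'E'
from bench import env,kinematics,monitor,eyes,job
import cv2,numpy as np
from scipy.spatial.transform import Rotation as R
def dist(d): return np.array([d["k1"],0,0,0,0],float)
def ray(d,u,v):
    # invert r_d = r(1+k1 r^2)
    p=cv2.undistortPoints(np.array([[[u,v]]],float),d["mtx"],dist(d))[0,0]
    V=d["view"]; c=-V[:3,:3].T@V[:3,3]; return c,V[:3,:3].T@np.array([p[0],p[1],1])
def atz(d,u,v,z):
    c,r=ray(d,u,v); return c+r*(z-c[2])/r[2]
def proj(d,P):
    V=d["view"]; return cv2.projectPoints(np.atleast_2d(P).astype(float),cv2.Rodrigues(V[:3,:3])[0],V[:3,3],d["mtx"],dist(d))[0][:,0]
def grab(n,f=None):
    d=eyes.grab_frame(n); d["mtx"]=np.array(d["mtx"],float); d["view"]=np.array(d["view"],float)
    if f: cv2.imwrite(f"pics/{f}.png",d["frame"][:,:,::-1])
    return d
E
python3 - <<'E'
from h import *
d=grab("scene")
c=d["frame"][130:300,200:360,::-1]; cv2.imwrite("pics/crop1.png",cv2.resize(c,None,fx=3.5,fy=3.5,interpolation=cv2.INTER_CUBIC))
for n,u,v,z in(("brass body mid",285,253,.023),("brass lug top",283,222,.125),("alu",314,280,.023),("t1",257,263,.023),("t2",272,280,.023),("coltop",292,143,.256),("foot",289,214,.012)):
    print(n,atz(d,u,v,z).round(3))
w=grab("wrist"); print(w["view"].round(3).tolist(),w["mtx"].tolist(),w["k1"])
E
```

```text
brass body mid [ 0.467 -0.031  0.023]
brass lug top [ 0.467 -0.027  0.125]
alu [ 0.451 -0.187  0.023]
t1 [ 0.375 -0.023  0.023]
t2 [ 0.364 -0.116  0.023]
coltop [0.669 0.201 0.256]
foot [0.63  0.177 0.012]
[[0.407, 0.913, -0.0, -0.525], [0.881, -0.393, 0.264, -0.033], [0.241, -0.108, -0.965, 0.379], [0.0, 0.0, 0.0, 1.0]] [[339.9976064535263, 0.0, 322.34594956642155], [0.0, 339.9976064535263, 197.81637688332802], [0.0, 0.0, 1.0]] -0.04783051996755984
```

View pics/crop1.png

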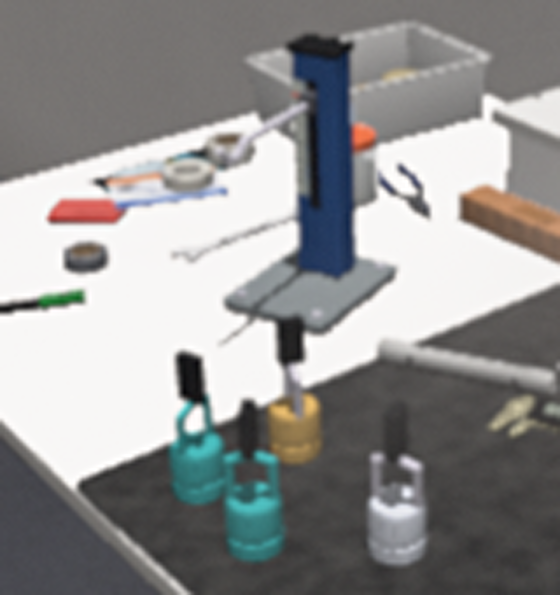

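The close crop confirms it: the yellow body at crop (295,430) is the brass and the other two are turquoise. The hook tip is at crop (238,150). Next is a wrist view from nearer.

```bash
cat >> h.py <<'E'
def down(yaw): # tool x axis at heading yaw, z down
    return R.from_matrix(np.array([[np.cos(yaw),np.sin(yaw),0],[np.sin(yaw),-np.cos(yaw),0],[0,0,-1]])).as_quat()
E
python3 - <<'E'
from h import *
d=grab("scene")
print("tip",atz(d,268,173,.205),"face",atz(d,287,159,.205))
for p,yaw in(((.40,0.,.32),np.pi+.45),((.37,.02,.32),np.pi+.45)):
    q=kinematics.ik(p,down(yaw)); print(q)
    if q is not None: env.reach(p,down(yaw)); break
w=grab("wrist","w1"); s=monitor.sense(); print(s["clock"],s["position"],w["view"].round(4).tolist())
E
```

```text
tip [0.52984916 0.13811451 0.205     ] face [0.64590181 0.20019587 0.205     ]
[-2.95010608e-01 -2.59890306e-02  1.66182299e+00 -4.44089210e-16
  1.50575869e+00 -2.31580693e+00]
2.1917 [0.40004318 0.0004593  0.31991403] [[-0.4346, 0.9006, 0.0007, 0.1724], [0.8687, 0.419, 0.2642, -0.4058], [0.2376, 0.1155, -0.9645, 0.369], [0.0, 0.0, 0.0, 1.0]]
```

View pics/w1.png

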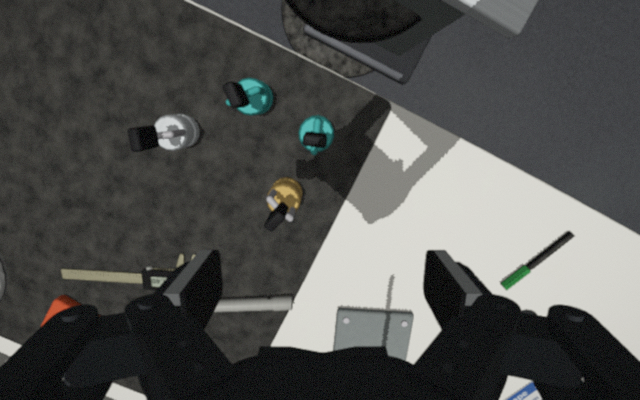

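The wrist picture shows the brass at (285,200) with its lug at (277,216), the aluminium at (175,132), the turquoise ones at (250,97) and (316,134), and the scale's foot at (375,330). Next is one montage of enlarged crops: the brass from the wrist, and the scale from scene and side.

```bash
python3 - <<'E'
from h import *
w,s,e=grab("wrist"),grab("scene"),grab("side")
def cr(d,x,y,ww,hh,f): return cv2.resize(d["frame"][y:y+hh,x:x+ww,::-1],None,fx=f,fy=f,interpolation=cv2.INTER_CUBIC)
A=cr(w,245,165,50,60,5) ; A=cr(w,245,165,60,60,5)      #300x300
B=cr(s,250,130,70,100,5)   #350x500
C=cr(e,215,180,100,120,4)  #400x480
m=np.zeros((600,800,3),np.uint8)
B=cr(s,250,132,62,98,6)[:588]  #372x588
C=cr(e,210,182,84,56,5)        #420x280
m[:588,:372]=B; m[:280,376:796]=C; m[290:590,376:676]=A
cv2.imwrite("pics/mont.png",m)
E
```

```text
(no output)
```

View pics/mont.png

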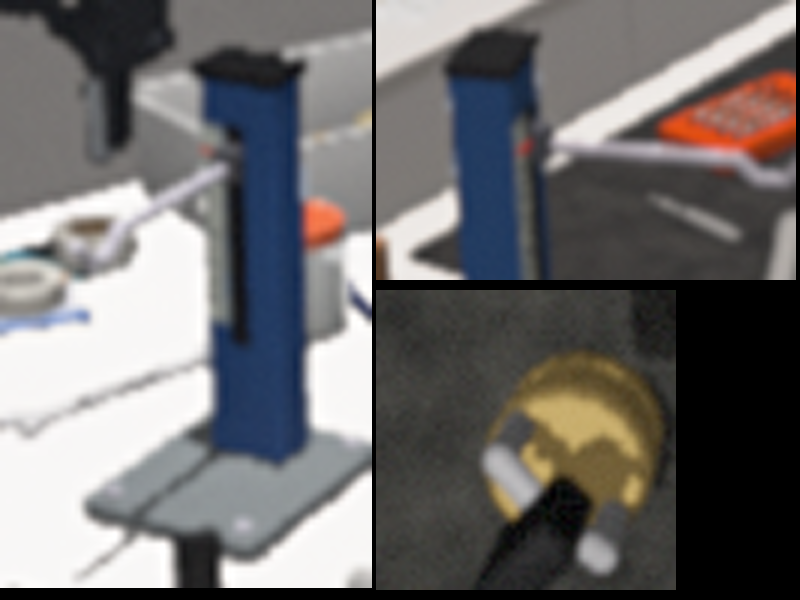

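The montage shows the hook's trough at scene montage (92,258), the foot corners at (88,500), (245,550) and (372,455), and the brass bail shoulders at (510,470) and (598,555) with the black lug between them.

```bash
python3 - <<'E'
from h import *
w,s,e=grab("wrist"),grab("scene"),grab("side","side1")
S=lambda x,y:(250+x/6,132+y/6); E_=lambda x,y:(210+(x-376)/5,182+y/5); W=lambda x,y:(245+(x-376)/5,165+(y-290)/5)
def tri(p,q):
    c1,r1=ray(s,*p); c2,r2=ray(e,*q); A=np.c_[r1,-r2]; t=np.linalg.lstsq(A,c2-c1,rcond=None)[0]
    a,b=c1+r1*t[0],c2+r2*t[1]; return ((a+b)/2).round(4),np.linalg.norm(a-b).round(4)
print("cap",tri(S(248,62),E_(492,50)))
print("bend",tri(S(125,228),E_(735,155)))
print("root",tri(S(222,172),E_(555,145)))
for n,p in(("fl",(88,502)),("ff",(245,550)),("fr",(372,455))): print(n,atz(s,*S(*p),.012).round(4))
print("seat",atz(s,*S(92,258),.190).round(4), atz(s,*S(95,259),.190).round(4))
a,b=[atz(w,*W(*p),.078) for p in((510,470),(598,555))]
print("bail",a.round(4),b.round(4),(a+b)/2,np.linalg.norm(a-b),np.degrees(np.arctan2(*(b-a)[1::-1])))
print("bodytop",atz(w,*W(576,455),.046))
E
```

```text
cap (array([0.6753, 0.2141, 0.253 ]), np.float64(0.001))
bend (array([0.5566, 0.163 , 0.2004]), np.float64(0.0004))
root (array([0.6467, 0.2013, 0.199 ]), np.float64(0.0009))
fl [0.5572 0.2202 0.012 ]
ff [0.5943 0.1169 0.012 ]
fr [0.7208 0.1629 0.012 ]
seat [0.5336 0.1606 0.19  ] [0.5341 0.1585 0.19  ]
bail [ 0.464  -0.0338  0.078 ] [ 0.4742 -0.0064  0.078 ] [ 0.46910222 -0.02007187  0.078     ] 0.029219130052217213 69.54324874632806
bodytop [ 0.46336369 -0.02068008  0.046     ]
```

Scale: yaw about 22°, seat about (0.535, 0.159). Two independent routes agree on the seat, and the heights come out right at 0.253 and 0.20. Brass: about (0.467, −0.020), bail direction 69.5°. Now I go above it and look closely.

```bash
python3 - <<'E'
from h import *
env.reach((.467,-.020,.25),down(np.radians(159.5)))
w=grab("wrist"); x,y=260,130
c=cv2.resize(w["frame"][y:y+120,x:x+130,::-1],None,fx=5,fy=5,interpolation=cv2.INTER_CUBIC); cv2.imwrite("pics/w2.png",c)
print(monitor.sense()["clock"],monitor.sense()["position"],[((p-[x,y])*5).round(0).tolist() for p in proj(w,[[.467,-.02,.128],[.467,-.02,.046],[.467,-.02,.088]])])
E
```

```text
3.3333 [ 0.46695955 -0.0199372   0.25064977] [[306.0, 307.0], [307.0, 210.0], [307.0, 253.0]]
```

View pics/w2.png

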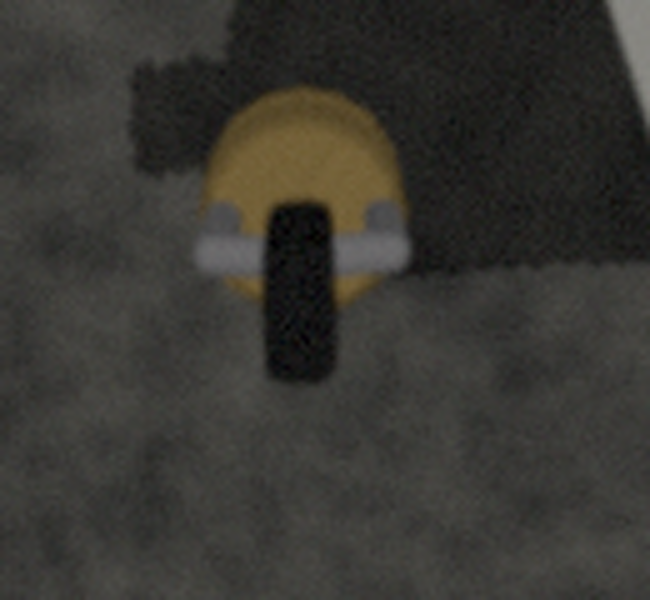

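The close picture shows the fingers' axis aligned with the bail. The lug top is centred at crop (301,303) against a predicted (306,307), less than 1 mm off. Next: record the force baseline, descend, grasp and lift slightly to weigh.

```bash
cat >> h.py <<'E'
def force(n=12):
    F=[]
    for _ in range(n): env.hold(.03); F.append(monitor.sense()["contact_force"])
    return np.mean(F,0).round(3),np.std(F,0).round(3)
E
python3 - <<'E'
from h import *
q=down(np.radians(159.5)); p=np.array([.4667,-.0207,.094])
env.hold(.3); print("base",force())
env.movel(p+[0,0,.06],.12); g=env.movel(p,.05,guard=8); print("guard",g,monitor.sense()["position"])
env.close_gripper(50); s=monitor.sense(); print(s["finger_gap"],s["gripper_force"],s["contact_force"])
env.movel(p+[0,0,.03],.03); env.hold(.4); print("lift",force()); s=monitor.sense();print(s["clock"],s["position"],s["finger_gap"],s["ft_torque"])
d=grab("scene"); cv2.imwrite("pics/s2.png",cv2.resize(d["frame"][190:300,220:350,::-1],None,fx=4,fy=4))
E
```

```text
base (array([ 0.005,  0.111, -0.128]), array([0.444, 0.234, 0.604]))
guard False [ 0.46686413 -0.02072528  0.09426891]
0.13021665178362443 49.50416386127472 [-0.16657402 -1.43501244  0.02408158]
lift (array([-0.082, -0.087, -8.671]), array([0.495, 0.39 , 0.532]))
8.9417 [ 0.46671322 -0.0206988   0.12400323] 0.135781960794166 [ 0.00331799 -0.02659388  0.05153456]
```

View pics/s2.png

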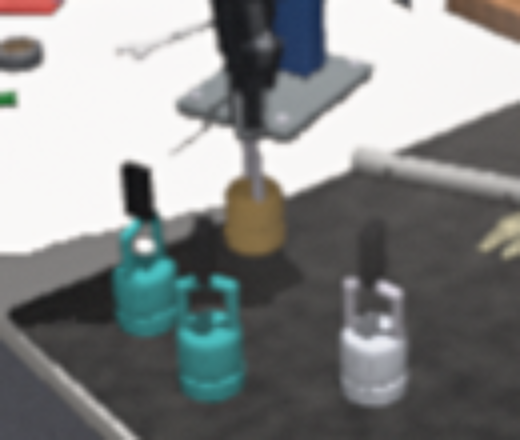

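The picture shows the brass held clear of the mat at (255,215). The weight is about 8.5 N, so the hook should drop about 71 mm. Now the approach pose in front of the hook.

```bash
python3 - <<'E'
from h import *
q=down(np.radians(202)); u=np.array([np.cos(np.radians(22)),np.sin(np.radians(22)),0])
seat=np.array([.535,.159,.194])
p=np.array([.4667,-.0207,.227]); env.movel(p,.12)
a=seat-.08*u; a[2]=.227; env.reach(a,q)
env.hold(.3); print(force(30)); s=monitor.sense(); print(s["clock"],s["position"],s["finger_gap"])
c=grab("scene"); e=grab("side"); w=grab("wrist")
def cr(d,x,y,ww,hh,f): return cv2.resize(d["frame"][y:y+hh,x:x+ww,::-1],None,fx=f,fy=f,interpolation=cv2.INTER_CUBIC)
m=np.zeros((600,800,3),np.uint8)
m[:300,:400]=cr(c,225,140,80,60,5); m[:300,400:]=cr(e,250,185,80,60,5); m[300:,:480]=cr(w,200,150,240,150,2)
cv2.imwrite("pics/m2.png",m)
for n,d,x,y in(("scene",c,225,140),("side",e,250,185)):
    print(n,[((v-[x,y])*5).round().tolist() for v in proj(d,[seat-[0,0,.004],seat-.022*u+[0,0,.009],a-[0,0,.010]])])
E
```

```text
(array([-0.097,  0.044, -8.453]), array([0.55 , 0.496, 0.425]))
11.95 [0.46082042 0.12902854 0.2270067 ] 0.13286947161403637
scene [[205.0, 175.0], [183.0, 168.0], [125.0, 179.0]]
side [[198.0, 165.0], [238.0, 145.0], [348.0, 129.0]]
```

View pics/m2.png

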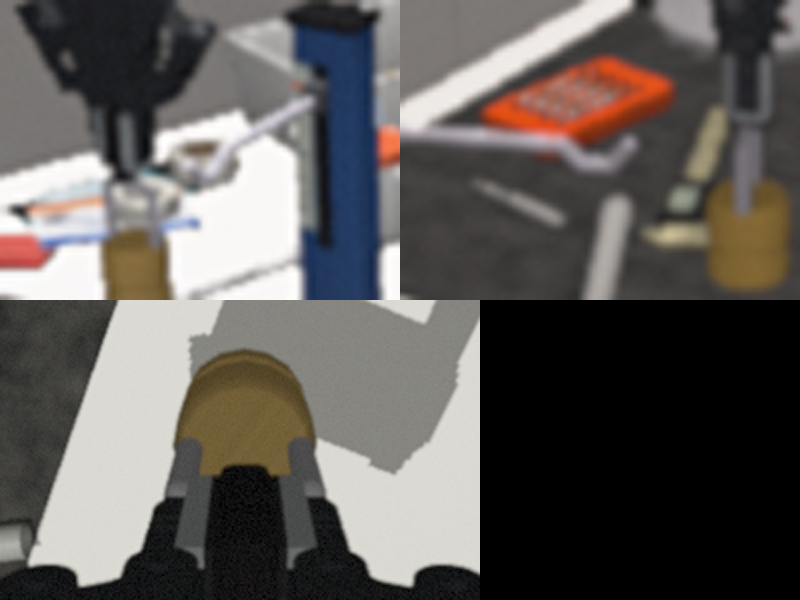

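The hook projects where it appears. The side view has the trough at (598,167), with the prediction at (598,165), and the scene's small offset is shared by the held brass. Now thread it, then lower slowly.

```bash
python3 - <<'E'
from h import *
seat=np.array([.535,.159,.227])
print("guard",env.movel(seat,.04,guard=4)); print(monitor.sense()["clock"],monitor.sense()["position"]); env.hold(.2);print(force())
c=grab("scene"); e=grab("side")
def cr(d,x,y,ww,hh,f): return cv2.resize(d["frame"][y:y+hh,x:x+ww,::-1],None,fx=f,fy=f,interpolation=cv2.INTER_CUBIC)
cv2.imwrite("pics/m3.png",np.hstack([cr(c,225,140,80,60,5),cr(e,250,185,80,60,5)]))
E
```

```text
guard False
14.25 [0.53488845 0.15897043 0.22701253]
(array([ 0.047, -0.235, -8.535]), array([0.27 , 0.486, 0.6  ]))
```

View pics/m3.png

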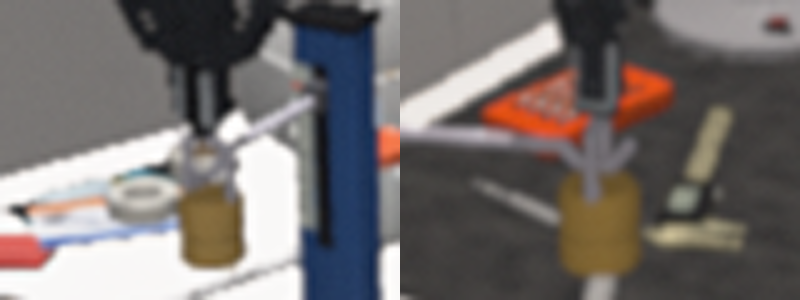

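The picture shows the bail threaded over the trough, at (597,165) in the side half, with no contact force. Now lower slowly most of the way and read the force.

```bash
python3 - <<'E'
from h import *
p=np.array([.535,.159,.227])
for z in(.2,.17,.148):
    p[2]=z; env.movel(p,.013); env.hold(.25); s=monitor.sense(); print(s["clock"],s["position"].round(4),*force(8),s["finger_gap"])
E
```

```text
17.425 [0.535 0.159 0.2  ] [ 0.592  0.206 -7.378] [0.376 0.64  0.528] 0.131492650522685
20.4 [0.5351 0.159  0.17  ] [ 2.654  1.13  -3.926] [0.587 0.376 0.62 ] 0.13277031047855278
22.7583 [0.535 0.159 0.148] [ 2.869  1.354 -1.503] [0.672 0.549 0.581] 0.13349776330841917
```

The vertical force falls as the spring law says. The steady ~3 N push toward the column suggests the wire bears on the tip-side slope, so I'll step toward the column and look.

```bash
python3 - <<'E'
from h import *
u=np.array([np.cos(np.radians(22)),np.sin(np.radians(22)),0])
for k in(.002,.004):
    env.movel(np.array([.535,.159,.148])+k*u,.01); env.hold(.2); f,_=force(8); print(monitor.sense()["clock"],f,(f@u).round(2))
c=grab("scene"); e=grab("side")
def cr(d,x,y,ww,hh,f): return cv2.resize(d["frame"][y:y+hh,x:x+ww,::-1],None,fx=f,fy=f,interpolation=cv2.INTER_CUBIC)
cv2.imwrite("pics/m4.png",np.hstack([cr(c,240,150,50,70,8),cr(e,270,195,50,70,8)]))
E
```

```text
23.8417 [-4.697  1.124 -1.435] -3.93
24.6583 [-6.741 -0.354 -1.476] -6.38
```

View pics/m4.png

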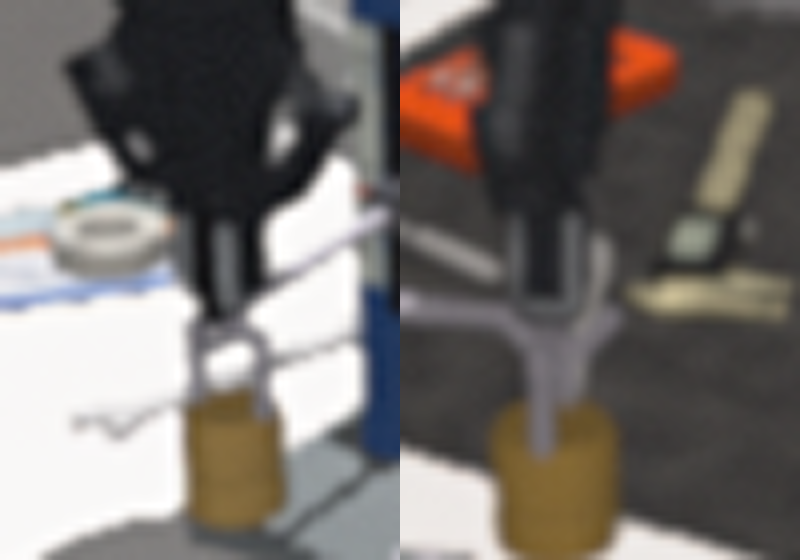

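The picture shows the bail on the rod between the neck at (515,320) and the tip at (610,315), about mid-trough. It simply sticks by friction, so I'll move back to zero side force and then finish lowering.

```bash
python3 - <<'E'
from h import *
u=np.array([np.cos(np.radians(22)),np.sin(np.radians(22)),0]); v=np.array([-u[1],u[0],0])
for k in(.0025,):
    env.movel(np.array([.535,.159,.148])+k*u,.006); env.hold(.2); f,_=force(10); s=monitor.sense(); print(s["clock"],s["position"].round(4),f,(f@u).round(2),(f@v).round(2),s["ft_torque"].round(3))
env.movel(np.array([.535,.159,.140])+k*u,.012); env.hold(.2); f,_=force(12); s=monitor.sense(); print(s["clock"],s["position"].round(4),f,(f@u).round(2),(f@v).round(2),s["ft_torque"].round(3))
E
```

```text
25.6917 [0.5375 0.1599 0.1481] [ 0.71   2.781 -1.312] 1.7 2.31 [ 0.566 -0.242 -0.005]
27.1083 [0.5373 0.1599 0.14  ] [ 1.825  2.4   -0.263] 2.59 1.54 [ 0.474 -0.387 -0.048]
```

```bash
python3 - <<'E'
from h import *
p=np.array([.535,.159,.140])+.0025*np.array([np.cos(np.radians(22)),np.sin(np.radians(22)),0])
p[2]-=.001
d=np.array([1.825,2.4])/5000*.9
for i in range(3):
    p[:2]+=d; env.movel(p,.008); env.hold(.2); f,_=force(25); s=monitor.sense(); print(s["clock"],p.round(5),s["position"].round(5),f,s["ft_torque"].round(3))
    d=f[:2]/5000*.8
    if np.hypot(*f[:2])<.5: break
E
```

```text
28.4333 [0.53765 0.16037 0.139  ] [0.53756 0.16031 0.13895] [-1.207 -1.9   -0.263] [-0.387  0.274  0.012]
29.7167 [0.53745 0.16006 0.139  ] [0.53747 0.16009 0.139  ] [-0.448 -0.17  -0.247] [0.07  0.096 0.052]
```

Side forces are now nulled and about 0.15 N is still carried by the arm. I'll lower 1.2 mm more, release and retreat straight up.

```bash
python3 - <<'E'
from h import *
p=np.array([.53740,.16003,.1378])
env.movel(p,.006); env.hold(.5); print(force(20)[0])
e0=grab("side")
env.release(); e1=grab("side"); env.hold(.2); print(force(5)[0], monitor.sense()["finger_gap"])
env.movel(p+[0,0,.12],.08); env.movel(p+[-.08,-.05,.14],.12); env.hold(.8)
e2=grab("side"); env.hold(.5); e3=grab("side"); c=grab("scene"); print(monitor.sense()["clock"])
def cr(d,x,y,ww,hh,f): return cv2.resize(d["frame"][y:y+hh,x:x+ww,::-1],None,fx=f,fy=f,interpolation=cv2.INTER_CUBIC)
cv2.imwrite("pics/m5.png",np.vstack([np.hstack([cr(d,260,190,65,75,4) for d in(e0,e1,e2)]),np.hstack([cr(e3,260,190,65,75,4),cr(c,235,140,130,75,4)])]))
E
```

```text
[ 0.608  0.804 -0.261]
[-0.161 -0.171 -0.157] 0.9964667116430809
36.4583
```

View pics/m5.png

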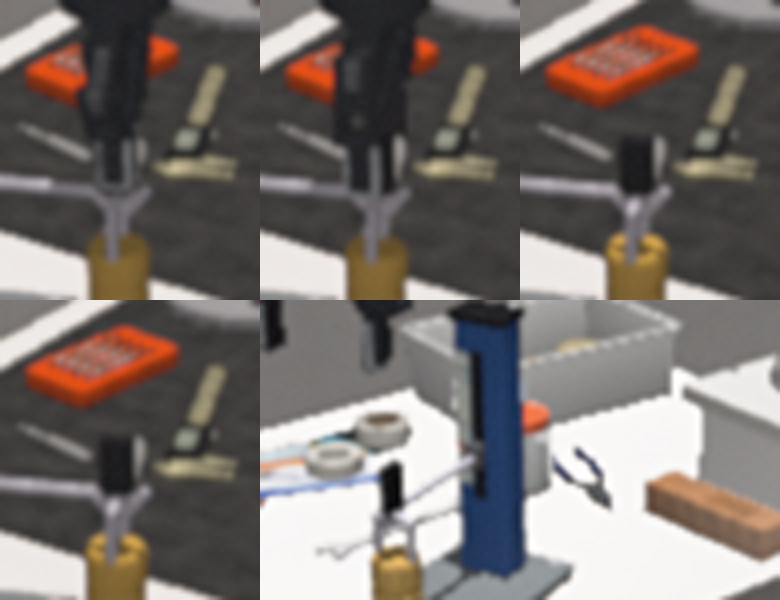

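The brass hangs free at the same hook height before and after release, with the body top at about (118,242), and the last two side frames show no movement. I'll let it settle for 4 s and hand in.

```bash
python3 - <<'E'
from h import *
env.hold(4); a=grab("side")["frame"].astype(int); env.hold(.3); b=grab("side")["frame"].astype(int)
print(abs(a-b)[190:265,260:325].max(),monitor.sense()["clock"]); print(job.hand_in())
E
```

```text
6 40.8583
the job is handed in; nothing more can be done
None
```

The brass counterweight hangs free and still on the blue scale's hook, which was pulled down about 70 mm under a weight of about 8.4 N (0.86 kg); I handed the job in at 40.9 s of the 53 s allowed, and the verdict was not shown.

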